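# Clamp a larimar cabochon in the cam press

### The job

Get the blue-green cabochon clamped in the little bench press: first turn the blue-knobbed quarter-turn jaw from open fully to its closed stop so its rubber pad is over the stone, and only then swing the red-knobbed cam lever up to its highest lift point (lever standing straight up) so that the stone is pressed against the pad. The lever springs back if let go, so finish while holding it there: keep the fingers on it and keep it still at the top; leave the stone in its cup and the hammer, file and other stones where they lie.

Things in the scene. Friction and masses are not known exactly. Their poses are not given: they have to be found in the camera images.
- press: Bench press, fixed: dark wood base 150 (x) x 240 (y) x 12 mm, a green guide block in the middle, a steel platen with the bezel cup on top. Origin at the centre of the base underside; z up; its own x points away from the robot and y to the left at yaw 0. The cup is over the origin; the cam lever is on the -y side, between the guide block and a green bearing cheek (78 mm high); the jaw post is on the +y side.
- jaw (a joint): Quarter-turn jaw on a vertical post, rad. 0 = open (jaw arm points to the press's +x, blue knob to -x of the post), 1.571 = closed stop (jaw arm points to -y, over the cup; blue knob to +y of the post). Closing turns clockwise seen from above. Starts somewhere between 0 and 0.5. Stays where it is left (friction about 1 N at the knob).
- jaw_post (a point): Point on the vertical axis of the jaw post, at the top of the jaw arm, 122 mm above the table; on the press at (0, +65) mm. The highest part of the jaw except its knob stem.
- jaw_knob (a point): Centre of the blue upright cylinder knob (26 mm diameter, 36 mm high), on a 10 mm thick upright stem at the end of the jaw handle: 75 mm from the post axis, 150 mm above the table. The jaw turns when the knob is moved round the post axis at this radius.
- cam (a joint): Cam lever, rad, hinged about the press's y axis through point cam_hub. 0 = rest: lever points to the press's -x (to the robot), 10 degrees above level. Grows as the lever swings up. 1.396 = lever straight up = highest lift (9.9 mm) of the brass eccentric; past it the platen sinks again; stop at 2.1. A spring pulls it back to 0 at all times, some 2 to 3 N at the knob when upright.
- cam_grip (a point): Centre of the red barrel knob (28 mm diameter, 32 mm long, axis along the press's y, flat ends facing +y and -y), at the free end of the steel cam lever (10 mm thick rod), 120 mm from the hub axis. At rest 71 mm above the table, at the top 170 mm.
- cam_lever: The whole cam lever: rod, red knob and brass eccentric. Origin on its hinge axis (same point as point cam_hub).
- cam_hub (a point): Point on the cam hinge axis in the lever's plane: on the press at (0, -85) mm, 50 mm above the table.
- platen (a joint): Lift of the platen in m, driven by the cam alone: 0 at rest, 0.0099 at the highest point. Moves straight up.
- stone: Polished blue-green larimar cabochon to be clamped, loose, round, 30 mm diameter, 12 mm high, flat underside (origin at its centre), lying in the shallow bezel cup (4 mm rim) of the platen, over the press's origin; underside 84 mm above the table at rest.
- pad: Round rubber pad, 20 mm diameter, 6 mm thick, sprung up and down (1.8 N/mm) under the jaw arm, 65 mm from the post axis. Origin at the centre of its lower face, 103 mm above the table: 7 mm over the resting stone when the jaw is closed; the raised stone pushes it up about 3 mm.
- hammer: Bystander: ball hammer with wooden handle, 280 mm long, lying on the table. Not to be disturbed.
- file: Bystander: flat file with wooden handle, 330 mm long, lying on the table. Not to be disturbed.
- rough: Bystander: rough larimar lump, about 70 x 50 x 48 mm. Not to be disturbed.
- slab: Bystander: sawn larimar slab, 50 x 36 x 14 mm. Not to be disturbed.

How it is judged (in metres and radians):
On the way, in this order (a step that is already met when the one before it is completed fails the run):
1. the jaw is turned to its closed stop while the cam lever is still down (value of joint jaw above 1.45 rad and value of joint cam below 0.3 rad), for 0.2 s.
2. the cam lever stands at its highest lift point with the stone pressed on the pad (value of joint cam between 1.196 and 1.596 rad and contact force between stone and pad above 2 N), for 0.2 s.
At the end, for the whole second after the job is handed in: For the last second: fingers on the cam lever (over 0.5 N), lever still and within 0.2 rad of straight up, platen lifted over 9 mm, jaw within 0.12 rad of its closed stop, stone level in its cup (within 6 mm of centre) and pressing on the pad with over 2 N (all of step 2 and value of joint platen above 0.009 m and velocity of joint cam between -0.1 and 0.1 rad/s and value of joint jaw above 1.45 rad and contact force between the fingers and cam_lever above 0.5 N and x of stone in the frame of press between -0.006 and 0.006 m and y of stone in the frame of press between -0.006 and 0.006 m and angle between stone's own z axis and vertical below 0.2 rad); the arm keeps its last pose, push and grip.
It fails at once if the cam lever is raised before the jaw is closed (value of joint cam above 0.5 rad and value of joint jaw below 1.3 rad).
It fails at once if the stone leaves its cup (horizontal distance between stone and press above 0.012 m or angle between stone's own z axis and vertical above 0.5 rad).
It fails at once if a bystander is disturbed (moved over 25 mm) (distance of any of hammer, file, rough, slab from where it was at the start of the episode above 0.025 m).
It also fails if it takes over 51 s, if anything falls off the work surface, if the arm or the gripper's body presses on something with over 40 N, if the wrist force passes 120 N, or if a joint passes its speed limit or range.

### The arm

A 6-joint arm with a two-finger parallel gripper is mounted at the origin on the work surface. World frame = base frame: x ahead of the robot, y to its left, z up, the work surface at z = 0. Lengths are in mm, angles in rad, forces in N, time in s.
With the tool pointing down it reaches from about 325 to 875 mm from the base axis. Payload 4.4 kg.
Tool frame: the origin (TCP) lies on the centre line of the jaws, within the pads' length; the fingertips stand ahead of it and the grasp point (between the pads) lies 6 mm ahead of it (ctrl.tcp_to_tips is the z of the fingertips in the tool frame, in mm); z points along the fingers, y is the line along which they close (so a half turn about z gives the same grasp; the last joint's range is limited). The gripper opens to 85 mm and grips with 20 to 120 N. Pads are 22 mm wide; open, the fingers measure 114 mm over their backs; the gripper's body (76 mm by 85 mm) begins 54 mm behind the grasp point. The pads swing forward as they close: fully open they stand 13 mm farther back than shut.
Start: joints at [0.973, 0.207, 1.542, -0, 1.393, -0.15], TCP at [248.975, 518.304, 256.282] pointing down, gripper open.
Joint ranges: [-2.73, 2.73], [-0.86, 2.22], [0.23, 2.46], [-1.11, 4.25], [0.08, 2.63], [-2.82, 2.82]. Speed limits (rad/s): [2.79, 2.79, 3.14, 3.14, 3.14, 3.14].

### API

Orientations are given as a 3x3 rotation matrix whose columns are the frame's x, y, z axes.
In Python, from plant import ctrl, sensors, optics gives the robot as it stands. Calls block until the motion is done:
- ctrl.move_ptp(position, orientation): joint-space move of the TCP to a pose.
- ctrl.move_l(position, rot=None, vel=150, threshold=None): straight line of the TCP; rot=None keeps the orientation; vel is the mean speed in mm/s. With threshold (N) it stops when the force on the tool has changed by that much, and returns True; else False.
- ctrl.set_joints(angles): joint-space move.
- ctrl.gripper_to(opening, force=None): finger opening in mm; force is the grip in N (None keeps the last); returns when the fingers have stopped.
- ctrl.hold(seconds).
- ctrl.solve_ik(position, orientation): joint angles nearest the present ones, or None.
- sensors.read_state(): the state.
- optics.grab_frame(name): name is "scene" or "side" or "wrist"; returns (picture, depth): 420x560x3 uint8, red, green, blue; 420x560 float32, mm along the optical axis (not along the pixel's ray), 0 where there is no reading.
- optics.camera_params(name): a dict with "mtx" (3x3 intrinsics, pixels), "k1" (the pictures are not rectified: a ray, as slopes to the right and down, at radius r is drawn at 1 + k1 r^2 times it, then the intrinsics apply), "R" (3x3) and "t" (3): a world point X has camera coordinates R X + t; the wrist camera has in their place "T_tool_cam" (4x4, takes a point from camera to tool coordinates, whose origin is the TCP and whose axes are the flange's). Camera axes: x right, y down, z forward; pixel columns grow to the right and rows downward; lengths in mm; the calibration is good to about 2 mm. A picture is of the moment at which its call begins: read the wrist's pose just before it. camera_params takes no time and is no camera call.
A pose or a line that the arm cannot do raises ctrl.MotionError and nothing moves.
- ctrl.finish_job(): hands the job in; it is judged then, once.
The state is a dict: "t": time; "q": joint angles; "qvel": joint speeds; "tau": joint torques, N m; "eef_pos": TCP position; "eef_rot": TCP orientation; "force": force on the tool from outside, world axes, zero at the start; "wrist_torque": the same for the moment, N m; "grip_width": finger opening in mm; "grasp_force": force on a finger pad.
Only numpy, scipy, OpenCV 4.12 (cv2) and the standard library are available. Lean on these libraries where they do the work, as an engineer would, in place of code of your own. Each camera call takes 0.05 s, during which the arm holds its last target. There are 200 camera calls.

## Working session

There is one attempt and no reset: what is moved stays moved. The work goes in short steps, each a Python script; the robot and the scene stay as the last script left them, time stands still between calls to the robot, and variables do not carry over. Pictures are saved under pics/ and viewed, at most 10 in all, crops included, and the job is handed in when it is done.

```bash
ls; mkdir -p pics
cat > h.py <<'E'
import numpy as np, cv2
from plant import ctrl, sensors, optics
def cloud(name):
    st=sensors.read_state(); im,d=optics.grab_frame(name); p=optics.camera_params(name)
    K=np.array(p["mtx"]); k1=p["k1"]
    v,u=np.mgrid[0:420,0:560].astype(float)
    x=(u-K[0,2])/K[0,0]; y=(v-K[1,2])/K[1,1]
    und=cv2.undistortPoints(np.dstack([u,v]).reshape(-1,1,2),K,np.array([k1,0,0,0,0.])).reshape(420,560,2)
    C=np.dstack([und[...,0]*d,und[...,1]*d,d])
    if "R" in p: W=(C-np.array(p["t"]))@np.array(p["R"])
    else:
        T=np.array(p["T_tool_cam"]); W=(C@T[:3,:3].T+T[:3,3])@np.array(st["eef_rot"]).T+np.array(st["eef_pos"])
    return im,d,W
def mask(im,d,lo,hi):
    h=cv2.cvtColor(im,cv2.COLOR_RGB2HSV)
    m=cv2.inRange(h,np.array(lo),np.array(hi)); return m
E
python3 - <<'E'
from h import *
for n in("scene","side"):
    im,d,W=cloud(n); cv2.imwrite(f"pics/{n}.png",im[...,::-1]); np.savez(f"{n}.npz",im=im,d=d,W=W)
print(sensors.read_state()["t"],ctrl.tcp_to_tips, optics.camera_params("scene"))
E
```

```text
pics
0.1 25.0 {'mtx': array([[387.56487751,   0.        , 284.55224045],
       [  0.        , 387.56487751, 208.46226301],
       [  0.        ,   0.        ,   1.        ]]), 'k1': -0.08091281928770797, 'R': array([[-0.72025642,  0.69341888,  0.02002359],
       [ 0.35205544,  0.39024769, -0.85074303],
       [-0.59773544, -0.60570372, -0.52520029]]), 't': array([ 424.60030642, -101.49382646, 1673.19250656])}
```

View pics/scene.png

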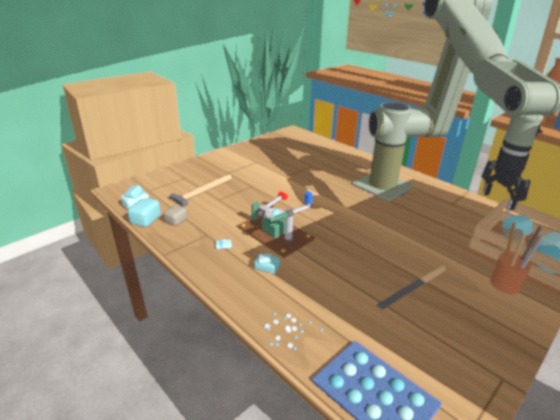

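View pics/side.png

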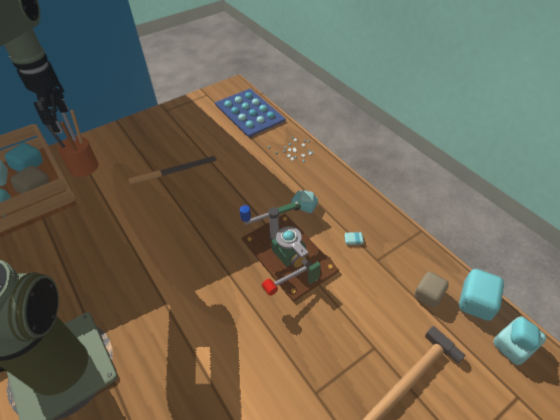

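The scene shows the press at about (275,225), with the red knob at (283,196) and the blue knob at (309,199). In the side view, red is at (269,286), blue at (245,213), the cup at (289,237) and the post at (272,215).

Run:
```python
import numpy as np,cv2
for n,roi in(("scene",(170,270,230,340)),("side",(190,310,220,350))):
    f=np.load(n+".npz");im,d,W=f["im"],f["d"],f["W"]
    h=cv2.cvtColor(im,cv2.COLOR_RGB2HSV); R=np.zeros(d.shape,bool);R[roi[0]:roi[1],roi[2]:roi[3]]=1
    H,S,V=h[...,0],h[...,1],h[...,2]
    for c,m in(("red",((H<5)|(H>174))&(S>190)&(V>120)),("blue",(H>105)&(H<125)&(S>150)&(V>80)),
        ("base",(W[...,2]>7)&(W[...,2]<17)),("green",(H>65)&(H<90)&(S>70)&(V<130)),("top115-128",(W[...,2]>114)&(W[...,2]<130))):
        m=m&R&(d>0); P=W[m]; v,u=np.nonzero(m)
        print(n,c,len(P),np.median(P,0).round(1) if len(P) else "",P.min(0).round() if len(P) else "",P.max(0).round() if len(P) else "",u.mean().round(),v.mean().round())
        if c=="base" and len(P): 
            m2=cv2.morphologyEx(m.astype(np.uint8),cv2.MORPH_OPEN,np.ones((2,2)));print(cv2.minAreaRect(W[m2>0][:,:2].astype(np.float32)))
    cv2.imwrite(f"pics/{n}_crop.png",cv2.resize(im[roi[0]:roi[1],roi[2]:roi[3],::-1],None,fx=4.6,fy=4.6,interpolation=cv2.INTER_CUBIC))
```

```text
scene red 21 [ 476.7 -124.    79.4] [ 465. -146.   66.] [ 486. -117.   85.] 283.0 195.0
scene blue 53 [521.3  37.  155.2] [513.  23. 135.] [529.  43. 169.] 308.0 197.0
scene base 1191 [622.7  -1.   11.7] [ 462. -474.    7.] [766. 106.  17.] 275.0 237.0
((883.8782348632812, 357.6939697265625), (1188.766845703125, 261.13775634765625), 53.6016845703125)
scene green 225 [619.4 -38.8  42.6] [ 579. -154.   16.] [664.  13. 115.] 270.0 225.0
scene top115-128 174 [598.8  16.4 119.2] [510.  -4. 114.] [662.  36. 126.] 287.0 213.0
side red 124 [ 464.8 -142.1   81.1] [ 455. -157.   72.] [ 479. -124.   87.] 268.0 286.0
side blue 89 [508.1  19.3 165.3] [499.  12. 142.] [522.  35. 171.] 245.0 211.0
side base 2637 [559.4 -83.3  10.8] [ 509. -176.    7.] [759.  82.  17.] 290.0 258.0
((509.8560791015625, -287.23956298828125), (779.9094848632812, 291.9065856933594), 64.62654113769531)
side green 276 [641.3   7.8  55. ] [ 553. -163.   10.] [756.  92. 122.] 297.0 218.0
side top115-128 288 [590.5   6.6 118.7] [506. -10. 114.] [660.  26. 125.] 276.0 211.0
```

View pics/side_crop.png

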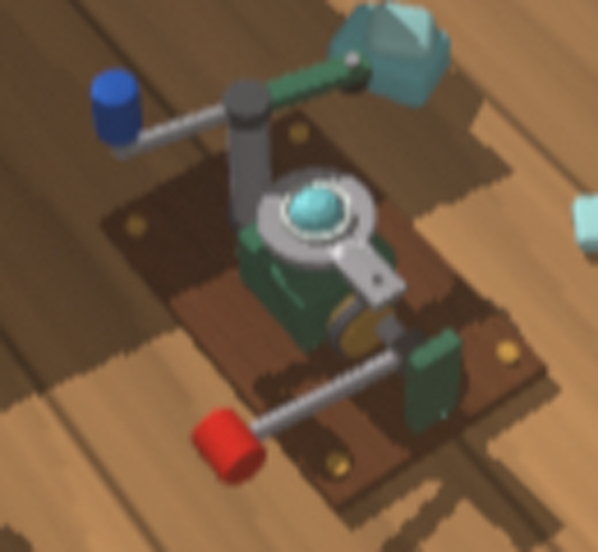

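The crop shows the base corners at (102,222), (343,513), (545,372) and (300,118), the post top at (247,100), the stone at (316,208), the red knob at (228,446), and the blue knob's top at (115,88). I'll cast rays onto the known heights.

```bash
cat >> h.py <<'E'
def ray(name,u,v,z,st=None):
    p=optics.camera_params(name);K=np.array(p["mtx"])
    n=cv2.undistortPoints(np.array([[[u,v]]],float),K,np.array([p["k1"],0,0,0,0.])).ravel()
    c=np.array([n[0],n[1],1.])
    if "R" in p: R=np.array(p["R"]);o=-R.T@np.array(p["t"]);r=R.T@c
    else:
        T=np.array(p["T_tool_cam"]);E=np.array(st["eef_rot"]);r=E@T[:3,:3]@c;o=E@T[:3,3]+np.array(st["eef_pos"])
    return (o+r*(z-o[2])/r[2])
E
python3 - <<'E'
from h import *
for n,u,v,z in(("c1",102,222,12),("c2",343,513,12),("c3",545,372,12),("c4",300,118,12),("post",247,100,122),("stone",316,208,92),("red",228,446,71),("bluetop",115,85,168),("blue bot",118,140,132),("armtip",352,62,122)):
    print(n,ray("side",220+(u-1.8)/4.6,190+(v-1.8)/4.6,z).round(1))
p=optics.camera_params("wrist");print(p["T_tool_cam"],p["mtx"])
E
```

```text
c1 [510.2  60.   12. ]
c2 [ 512.8 -179.5   12. ]
c3 [ 656.5 -174.9   12. ]
c4 [653.1  56.6  12. ]
post [584.1   8.8 122. ]
stone [584.5 -56.   92. ]
red [ 468.3 -140.2   71. ]
bluetop [512.5  25.  168. ]
blue bot [507.2  19.  132. ]
armtip [648.   -2.7 122. ]
[[ 1.35701256e-03 -9.51325375e-01 -3.08185317e-01  7.87017067e+01]
 [ 9.99998066e-01  1.72958616e-03 -9.35765764e-04 -9.99383656e-02]
 [ 1.42325078e-03 -3.08183451e-01  9.51325883e-01 -1.17358038e+02]
 [ 0.00000000e+00  0.00000000e+00  0.00000000e+00  1.00000000e+00]] [[350.87605841   0.         280.26155732]
 [  0.         350.87605841 209.71559498]
 [  0.           0.           1.        ]]
```

Run:
```python
from h import *
R=np.array([[-1,0,0],[0,1,0],[0,0,-1.]])
print(sensors.read_state()["eef_rot"])
for s in(1,-1):
    E=R.copy();E[:,:2]*=s
    for P in([560,-60,400],[510,20,150],[466,-142,71],[584,-142,170]): print(s,P,ctrl.solve_ik(P,E))
    c,sn=0,1; E=np.array([[-c,sn,0],[sn,c,0],[0,0,-1.]]);E[:,:2]*=s; print(ctrl.solve_ik([584,84,150],E))
```

```text
[[-9.01414102e-01  4.32956431e-01 -1.15991997e-03]
 [ 4.32957894e-01  9.01412412e-01 -1.76803106e-03]
 [ 2.80085842e-04 -2.09592464e-03 -9.99997764e-01]]
1 [560, -60, 400] [-2.60392194e-01  1.10304375e-01  1.36085066e+00 -4.44089210e-16
  1.67043762e+00 -1.83118852e+00]
1 [510, 20, 150] [-1.30507570e-01  1.87116175e-01  1.80157328e+00 -4.44089210e-16
  1.15290320e+00 -1.70130390e+00]
1 [466, -142, 71] [-4.73664714e-01  2.67062059e-01  1.90320813e+00 -4.44089210e-16
  9.71322461e-01 -2.04446104e+00]
1 [584, -142, 170] [-3.82442104e-01  3.41489653e-01  1.55820418e+00 -4.44089210e-16
  1.24189882e+00 -1.95323843e+00]
[-3.76815336e-03  3.43035593e-01  1.60192517e+00 -4.44089210e-16
  1.19663190e+00 -3.76815336e-03]
-1 [560, -60, 400] [-2.60392194e-01  1.10304375e-01  1.36085066e+00 -4.44089210e-16
  1.67043762e+00  1.31040413e+00]
-1 [510, 20, 150] [-1.30507570e-01  1.87116175e-01  1.80157328e+00 -4.44089210e-16
  1.15290320e+00  1.44028876e+00]
-1 [466, -142, 71] [-4.73664714e-01  2.67062059e-01  1.90320813e+00 -4.44089210e-16
  9.71322461e-01  1.09713161e+00]
-1 [584, -142, 170] [-3.82442104e-01  3.41489653e-01  1.55820418e+00 -4.44089210e-16
  1.24189882e+00  1.18835422e+00]
None
```

Run:
```python
from h import *
R=np.array([[-1,0,0],[0,1,0],[0,0,-1.]])
ctrl.move_ptp([510,-50,330],R)
st=sensors.read_state();im,d,W=cloud("wrist");np.savez("wrist.npz",im=im,d=d,W=W)
cv2.imwrite("pics/wrist1.png",im[...,::-1]); print(st["t"],st["eef_pos"])
h=cv2.cvtColor(im,cv2.COLOR_RGB2HSV);H,S,V=[h[...,i] for i in range(3)]
for c,m in(("red",((H<5)|(H>174))&(S>190)&(V>100)),("blue",(H>105)&(H<125)&(S>150)&(V>60))):
    k,l,s,ce=cv2.connectedComponentsWithStats(m.astype(np.uint8))
    i=1+s[1:,4].argmax();P=W[(l==i)&(d>0)];print(c,s[i],ce[i],np.median(P,0).round(1),P.min(0).round(),P.max(0).round())
    if c=="blue": P=P[P[:,2]>P[:,2].max()-5];print(P.min(0),P.max(0),P.mean(0))
```

```text
2.35 [510.01306048 -49.30353371 329.89555268]
red [182 138   4   3   7] [183.71428571 139.28571429] [ 472.3 -149.8   84. ] [ 471. -151.   82.] [ 473. -148.   85.]
blue [352 176  36  36 913] [369.26067908 194.04271632] [508.4  24.8 167.1] [498.  14. 138.] [523.  40. 170.]
[498.54088704  14.52496841 164.64602863] [523.12929964  39.53193914 169.5994985 ] [510.58027719  26.88036718 167.38360263]
```

View pics/wrist1.png

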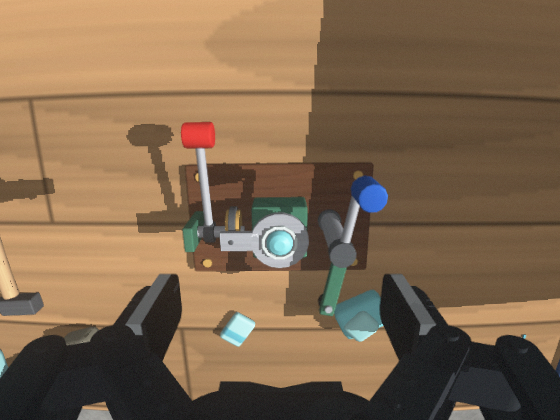

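The wrist view has up as -x and right as +y. It shows the red knob at (198,135), the blue knob's top at (371,194), the post top at (343,253), the stone at (280,242), and base corners at (189,164), (373,164), (368,269) and (195,270).

Run:
```python
from h import *
st=sensors.read_state()
f=np.load("wrist.npz");W=f["W"];im=f["im"]
for n,u,v,z in(("post",343,252,122),("stone",280,242,94),("c",189,164,12),("c",373,163,12),("c",368,269,12),("c",195,270,12),("red",198,135,76),("bluetop",371,192,168)):
    print(n,ray("wrist",u,v,z,st).round(1))
h=cv2.cvtColor(im,cv2.COLOR_RGB2HSV);H,S,V=[h[...,i] for i in range(3)]
m=((H<8)|(H>170))&(S>170)&(V>90);m[:,:150]=0;m[:,250:]=0;m[180:]=0
v,u=np.nonzero(m);print(u.min(),u.max(),v.min(),v.max());P=W[m];print(np.median(P,0),np.percentile(P,5,0),np.percentile(P,95,0))
```

```text
post [581.3  14.3 122. ]
stone [582.4 -49.9  94. ]
c [ 511.6 -164.9   12. ]
c [509.7  66.8  12. ]
c [658.1  72.4  12. ]
c [ 660.4 -168.2   12. ]
red [ 469.  -136.3   76. ]
bluetop [505.8  25.4 168. ]
181 214 122 147
[ 468.09918522 -134.93349158   82.21297963] [ 456.79756619 -150.37488927   72.5900491 ] [ 480.02267391 -121.80906254   84.82719193]
```

```bash
cat >> h.py <<'E'
POST=np.array([582.,11.])
def jr(a):
    c,s=np.cos(a),np.sin(a);return np.array([[-c,s,0],[s,c,0],[0,0,-1.]])
def jp(a,z): return [*(POST+75*np.array([-np.cos(a),np.sin(a)])),z]
E
python3 - <<'E'
from h import *
a=.17
ctrl.gripper_to(60,20)
ctrl.move_ptp(jp(a,215),jr(a)); ctrl.move_l(jp(a,157),vel=80,threshold=10)
ctrl.gripper_to(31,20)
s=sensors.read_state();print(s["t"],s["eef_pos"],s["grip_width"],s["force"],s["grasp_force"])
im,d,W=cloud("wrist");cv2.imwrite("pics/w2.png",im[...,::-1])
E
```

```text
4.65 [508.46193973  23.83175518 157.4493524 ] 31.018971437729174 [-0.0800929   0.3976213  -0.13335869] 0.38641758263111115
```

View pics/w2.png

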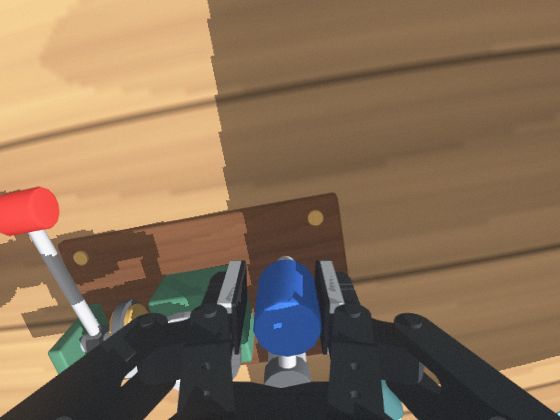

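The blue knob (288,305) sits centred between the pads, so I'll turn it along the arc.

Run:
```python
from h import *
for a in np.linspace(.17,1.5,10)[1:]:
    ctrl.move_l(jp(a,157),jr(a),vel=90)
    s=sensors.read_state();print(a.round(2),s["force"].round(1))
for a in (1.54,1.58,1.62,1.66,1.70):
    hit=ctrl.move_l(jp(a,157),jr(a),vel=25,threshold=6)
    s=sensors.read_state();print(a,hit,s["force"].round(1),s["eef_pos"].round(1),s["t"])
    if hit: break
ctrl.hold(.3)
im,d,W=cloud("side");cv2.imwrite("pics/s2.png",cv2.resize(im[170:310,200:360,::-1],None,fx=4,fy=4))
```

```text
0.32 [ 0.1 -0.7 -0.5]
0.47 [-0.1  0.1 -0.7]
0.61 [ 0.5 -0.4  0.2]
0.76 [-0.3 -0.   0. ]
0.91 [-0.1  0.4 -0.6]
1.06 [-0.6 -0.8 -0.9]
1.2 [ 0.1 -0.3  0.4]
1.35 [-0.9 -0.7 -1.2]
1.5 [-0.4 -0.3 -0.1]
1.54 False [-0.  -0.1 -0.4] [579.3  85.8 156.9] 7.6667
1.58 False [-0.  -0.  -0.4] [582.6  86.  157. ] 7.9333
1.62 False [-0.4  0.2 -0.2] [585.8  85.9 157. ] 8.2
1.66 True [-0.1 -0.1 -0.2] [586.4  85.5 156.1] 8.4083
```

View pics/s2.png

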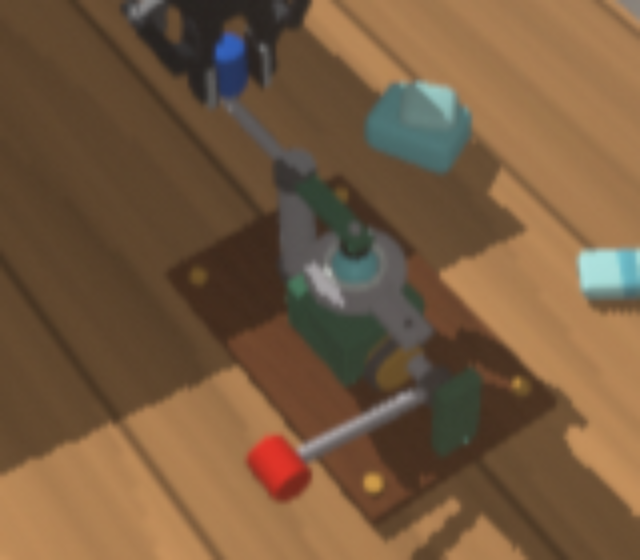

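The arm and pad now lie over the stone at (355,255) in the crop, and the lever is still down. I'll nudge once more to confirm the stop, then go to the red knob.

Run:
```python
from h import *
s=sensors.read_state();p=s["eef_pos"];R=s["eef_rot"]
for i in range(3):
    hit=ctrl.move_l([p[0]+2*(i+1),p[1],157],vel=20,threshold=8)
    s=sensors.read_state();print(hit,s["force"].round(1),s["eef_pos"].round(1),s["grasp_force"])
    if hit or abs(s["force"][0])>6: break
ctrl.hold(.3)
q=s["eef_pos"];ctrl.move_l([q[0]-1.5,q[1],157],vel=30)
ctrl.gripper_to(45);ctrl.move_l([q[0]-1.5,q[1],240],vel=150)
D=jr(0)
ctrl.move_ptp([468,-139,190],D)
st=sensors.read_state();im,d,W=cloud("wrist");np.savez("wrist3.npz",im=im,W=W)
cv2.imwrite("pics/w3.png",im[...,::-1]);print(st["t"])
```

```text
False [-2.9 -0.6 -0.4] [586.8  85.6 156.3] 1.6470199450850487
False [-9.1 -1.1  2. ] [587.   85.7 156.2] 4.459472447633743
12.7083
```

View pics/w3.png

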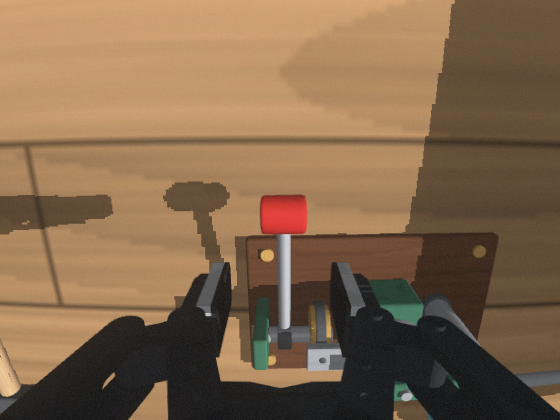

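The jaw stop is confirmed. The red knob spans (261–307, 195–235) with its rod at u=285; the finger mid-plane is at about u=280. I'll refine the position, descend and grip.

Run:
```python
from h import *
st=sensors.read_state()
c=ray("wrist",284,214,78,st);W=np.load("wrist3.npz")["W"]
P=W[200:230,265:303].reshape(-1,3);print(c.round(1),np.median(P,0).round(1),P[:,0].min(),P[:,0].max(), W[280,284],W[250,284])
y=-136.8; x=c[0]-1
D=jr(0)
ctrl.gripper_to(60,30)
ctrl.move_l([x,y,120]); 
hit=ctrl.move_l([x,y,77],vel=60,threshold=8)
s=sensors.read_state();print(hit,s["eef_pos"].round(1),s["force"].round(1))
ctrl.gripper_to(20,30)
s=sensors.read_state();print(s["grip_width"],s["eef_pos"].round(1),s["force"].round(1),s["grasp_force"],s["t"])
im,d,W=cloud("wrist");cv2.imwrite("pics/w4.png",im[...,::-1])
```

```text
[ 466.6 -136.6   78. ] [ 464.9 -137.3   82.8] 389.35088280900544 476.32118112167404 [ 523.88959171 -136.21040716   67.01546495] [ 496.70082343 -136.37803859   71.05196667]
False [ 465.8 -136.9   77.1] [ 0.2  0.5 -0.1]
31.430481016779712 [ 466.  -136.9   77.4] [-0.8  0.4  0.5] 35.77852249145508 14.9
```

View pics/w4.png

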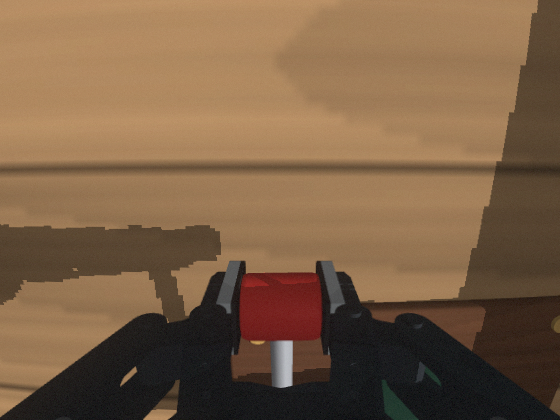

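It's gripped by the end faces, so I'll swing the lever up along the arc with the tool kept pointing down.

Run:
```python
from h import *
s=sensors.read_state();x0,y,z0=s["eef_pos"]
hx=x0+118.2; hz=z0-20.8
for t in np.radians(np.linspace(10,90,11))[1:]:
    ctrl.move_l([hx-120*np.cos(t),y,hz+120*np.sin(t)],vel=60)
    s=sensors.read_state();print(np.degrees(t).round(),s["force"].round(1),s["grip_width"].round(1))
    if np.linalg.norm(s["force"])>25: print("stop");break
ctrl.hold(.5);s=sensors.read_state();print(s["eef_pos"].round(1),s["force"].round(1),s["grasp_force"],s["t"])
im,d,W=cloud("side");cv2.imwrite("pics/s5.png",cv2.resize(im[170:310,200:360,::-1],None,fx=4,fy=4))
```

```text
Traceback (most recent call last):
AttributeError: 'float' object has no attribute 'round'
```

Run:
```python
from h import *
y=-136.9;hx=584.2; hz=56.6
for t in np.radians(np.linspace(18,90,10))[1:]:
    ctrl.move_l([hx-120*np.cos(t),y,hz+120*np.sin(t)],vel=60)
    s=sensors.read_state();print(round(np.degrees(t)),s["force"].round(1),round(s["grip_width"],1))
    if np.linalg.norm(s["force"])>25: print("stop");break
ctrl.hold(.5);s=sensors.read_state();print(s["eef_pos"].round(1),s["force"].round(1),s["grasp_force"],s["t"])
im,d,W=cloud("side");cv2.imwrite("pics/s5.png",cv2.resize(im[170:310,200:360,::-1],None,fx=4,fy=4))
```

```text
26 [-1.4  0.2 -0.2] 31.6
34 [-3.7  0.2  0.9] 31.4
42 [-3.5  3.3  1.7] 31.2
50 [-4.5  3.5 -0.5] 31.3
58 [-3.4  4.2 -0.8] 31.3
66 [-3.7  4.  -1.7] 31.4
74 [-4.   4.1 -1.5] 31.8
82 [-3.6  5.2 -0.9] 31.6
90 [-4.3  5.2  1. ] 31.5
[ 585.3 -135.6  177.5] [-3.6  5.4 -0.2] 31.554212272167206 19.7167
```

View pics/s5.png

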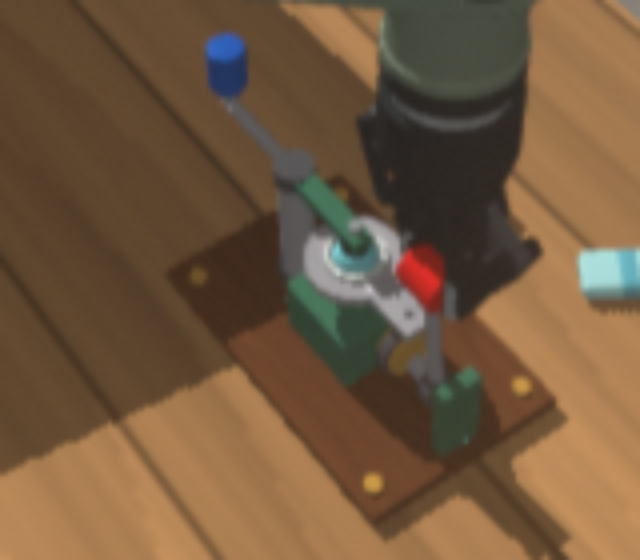

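The lever stands upright with the red knob held at (420,278), the jaw is closed and the stone is up against the pad. Handing in.

Run:
```python
from h import *
print(ctrl.finish_job())
```

```text
the job is handed in; nothing more can be done
None
```

I turned the jaw to its closed stop, then raised the cam lever upright and handed the job in at about 20 s with the fingers still gripping it; the last picture showed the stone up against the pad, but no verdict came back.

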